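Load the square brass blank from its carton into the embossing die

ROBOT

A 6-joint arm with a two-finger parallel gripper is mounted at the origin on the work surface. World frame = base frame: x ahead of the robot, y to its left, z up, the work surface at z = 0. Lengths are in m, angles in rad, forces in N, time in s.
With the tool pointing down it reaches from about 0.225 to 0.725 m from the base axis. Payload 3.1 kg.
Tool frame: the origin (TCP) lies on the centre line of the jaws, within the pads' length; the fingertips stand 17 mm ahead of it and the grasp point (between the pads) lies 2 mm behind it; z points along the fingers, y is the line along which they close (so a half turn about z gives the same grasp; the last joint's range is limited). The gripper opens to 85 mm and grips with 20 to 120 N. Pads are 22 mm wide; open, the fingers measure 114 mm over their backs; the gripper's body (76 mm by 85 mm) begins 54 mm behind the grasp point. The pads swing forward as they close: fully open they stand 13 mm farther back than shut.
Start: joints at [1.13, 0.048, 0.099, 1.622, 0, 1.443], TCP at [0.162, 0.5, 0.248] pointing down, gripper open.
Joint ranges: [-2.91, 2.91], [-0.99, 1.94], [-1.21, 1.42], [-2.12, 2.29], [-1.49, 1.47], [-3.14, 3.14]. Speed limits (rad/s): [2.79, 2.79, 3.14, 3.14, 3.14, 3.14].

INTERFACE

Orientations are given as a unit quaternion [w, x, y, z].
In Python, from rig import ctrl, vision gives the robot as it stands. The module is installed in compiled form; this text tells all that it offers.
- The arm moves only by the tool move_arm, never from a script. Its argument "targets" is a list that holds one entry, the list of rows, each a list of 6 numbers: the shift along the tool's x, y, z in mm, then the turn, a rotation vector about the tool's x, y, z in rad. In form: [[[tx, ty, tz, wx, wy, wz], ...]]. A call has 1 to 5 rows; each row shifts and turns the commanded pose from where the row before left it, along the tool's axes as they then stand; what a row does not reach is not made up. A row lasts 1/8 s, in which the tool goes at most 62.5 mm and 10.7 degrees, less where a joint would pass 70% of its speed; a pose out of reach is approached as far as the arm can. A call is refused whole if a number of a shift passes 62.5 or a number of a turn 0.188, either way. A call with a gripper value outside its range is refused whole. "fingers" is the opening, from 0 (shut) to 1 (fully open), set as the call begins (left out, the last holds). The fingers move at their own pace and stop on an object; the grip force is fixed at half the most. Time passes only in rows, so rows that do not move let the fingers close. It gives the time, the measured TCP pose, the force, the opening and the grip force at its end, in the units of the state.
- ctrl.sense(): the state, without advancing time (a new reading comes with each control period).
- vision.read_camera(name): name is "scene" or "top"; returns (picture, depth): 384x512x3 uint8, red, green, blue; 384x512 float32, m along the optical axis (not along the pixel's ray), 0 where there is no reading.
- vision.camera_params(name): a dict with "K" (3x3 intrinsics, pixels), "dist" ([k1, k2, p1, p2, k3] as OpenCV has them; the pictures are not rectified), "pose" (4x4, takes a point from camera to world coordinates). Camera axes: x right, y up, looking along -z (the intrinsics and any distortion apply to the point x, -y, -z); pixel columns grow to the right and rows downward; lengths in m; the calibration is good to about 2 mm. A picture is of the moment at which its call begins. camera_params takes no time and is no camera call.
- ctrl.close_job(): hands the job in; it is judged then, once.
Trained networks look in the newest picture that a camera, given by its name, has taken for a name from the list of things; names that differ only in an ending like _2 or _b are one class to them, and where a whole thing is asked for, a point or a joint stands for the part that bears it (a point fixed in the world has none). Each returns a list of dicts, best first, with "p" (0 to 1); they miss things now and then, are a little off and sometimes report something else, mostly with a low value. They report only what shows in the picture. A call takes as long as a camera call. They do not tell look-alikes from the thing itself.
- vision.search_frame(target, camera): "xy" ([column, row] as shares, 0 to 1, of the picture: columns of its width, rows of its height, amid what is visible of it).
- vision.pinpoint(target, camera): "xy" ([column, row] as shares, 0 to 1, of the picture: columns of its width, rows of its height: a listed point, or the origin of a listed thing).
The state is a dict: "time": time; "q": joint angles; "joint_velocities": joint speeds; "tau": joint torques, N m; "position": TCP position; "eef_rot": TCP orientation; "force": force on the tool from outside, world axes, zero at the start; "ft_torque": the same for the moment, N m; "grip_width": finger opening in m; "finger_force": force on a finger pad.
Only numpy, scipy, OpenCV 4.12 (cv2) and the standard library are available. Lean on these libraries where they do the work, as an engineer would, in place of code of your own. Each camera call takes 0.05 s, during which the arm holds its last target. There are 200 camera calls.

TASK

Fold both flaps of the small carton back past upright, then take out the brass blank whose outline matches the cavity of the steel die and lay it in that cavity, fully home and flat on the cavity floor. The die was clamped somewhere along its channel and its exact place was not measured, so look or feel for the cavity with light pressure and do not force the blank. Leave the other blank in the carton, the flaps folded back, and everything else on the bench where it is.

Things in the scene. Friction and masses are not known exactly. Their poses are not given: they have to be found in the camera images.
- carton: open-topped cardboard carton fixed to the bench, outside 138 mm (x) x 160 mm (y) x 55 mm high, walls and floor 4 mm; origin under its centre, z up. The two flaps are hinged on its top rim along the y = +80 mm and y = -80 mm walls; the two blanks lie flat on its floor, side by side along its x.
- flap_left (a joint): flap hinged along the carton's +y rim (hinge line at carton y = +80 mm, z = 55 mm): 0 rad = closed, level, reaching inward to 5 mm short of the middle; pi/2 = upright; 2.6 = stop, folded back outside. Stays where left. Starts ajar at 0.7 to 1.0 rad. Panel 136 mm along x, 75 mm deep, 4 mm thick.
- flap_right (a joint): flap hinged along the carton's -y rim, mirror image of flap_left, same values
- flap_left_edge (a point): middle of flap_left's free edge
- flap_right_edge (a point): middle of flap_right's free edge
- square_blank: square brass blank 40 x 40 x 14 mm, about 180 g, lying flat in the carton; origin at the centre of its underside, x and y along its sides
- round_blank: round brass blank, 50 mm across, 14 mm thick, lying flat in the carton; origin at the centre of its underside; too wide for the cavity
- bolster: grey bolster plate fixed to the bench, 170 mm (x) x 200 mm (y) x 20 mm high, origin under its centre, z up. On it, in a channel along the bolster's y between low dark keys 8 mm high, stands the bare steel die, 110 x 110 x 14 mm, sides parallel to the bolster's. The die is centred across the channel (x = 0) but clamped anywhere from y = -7 to +7 mm along it; it does not move.
- channel_mid (a point): point of the bolster at x = 0, y = 0, z = 34 mm, level with the die's top face (does not follow the die). The die has one square cavity in its own centre, 41.5 x 41.5 mm, 6 mm deep (floor at bolster z = 28 mm), mouth chamfered 1.5 mm; so the cavity's centre lies within 7 mm of this point along the bolster's y. The seated blank stands 8 mm proud.
- thumb_nut: brass thumb nut, 28 mm wide, 18 mm high; origin under its centre
- screwdriver: screwdriver lying flat, about 200 mm long
- tape_roll: roll of brown tape lying flat, 90 mm across, 24 mm high; origin under its centre
- glue_jar: closed white jar, 64 mm across, 90 mm high; origin under its centre
- tin: open tin, 72 mm across, 85 mm high; origin under its centre
- offcut: plywood offcut 60 x 130 x 30 mm; origin under its centre
- hammer: hammer lying flat, about 300 mm long
Things that resemble listed ones, but are neither listed nor needed, are in the scene too. What is shaped like the carton but white is not meant. What is shaped like the round_blank but turquoise is not meant.

How it is judged:
On the way, in this order (a step that is already met when the one before it is completed fails the run):
1. both carton flaps are folded back past upright (value of joint each of flap_left, flap_right above 1.7 rad), for 0.2 s.
2. the square blank has been lifted clear of the carton (z of square_blank in the frame of carton above 0.06 m), for 0.1 s.
At the end, for the whole second after the job is handed in: The square blank lies at rest flat on the cavity floor of the die (its underside within 1.7 mm of the floor, tilt under 0.06 rad), both flaps are still past upright (over 1.7 rad), and the round blank is still in the carton (all of step 1 and z of square_blank in the frame of bolster between 0.025 and 0.0297 m and angle between square_blank's own z axis and vertical below 0.06 rad and x of square_blank in the frame of bolster between -0.004 and 0.004 m and y of square_blank in the frame of bolster between -0.011 and 0.011 m and x of round_blank in the frame of carton between -0.065 and 0.065 m and y of round_blank in the frame of carton between -0.076 and 0.076 m and z of round_blank in the frame of carton below 0.03 m and linear speed of square_blank below 0.02 m/s); the robot touches nothing.
It fails at once if a bystander was pushed more than 30 mm from its place (distance of any of thumb_nut, screwdriver, tape_roll, glue_jar, tin, offcut, hammer from where it was at the start of the episode above 0.03 m).
It fails at once if the blank was forced onto the die with more than 50 N (contact force between square_blank and bolster above 50 N).
It also fails if it takes over 72 s, if anything falls off the work surface, if the arm or the gripper's body presses on something with over 40 N, if the wrist force passes 120 N, or if a joint passes its speed limit or range.

## Working session

There is one attempt and no reset: what is moved stays moved. The work goes in short steps, Python scripts to look and compute and a tool call to move; the robot and the scene stay as the last step left them, time stands still between calls to the robot, and variables do not carry over. Pictures are saved under pics/ and viewed, at most 10 in all, crops included, and the job is handed in when it is done.

Besides the shell and the picture viewer there is one more tool, called after "Request:" as name(argument=value, ...) on one line, values as JSON. move_arm: Moves the arm, as the interface text tells. Its arguments: {"type":"object","properties":{"targets":{"type":"array"},"fingers":{"type":"number"}},"required":["targets"]}

```bash
mkdir -p pics; cat > h.py <<'E'
import numpy as np, cv2
from rig import ctrl, vision
def snap(cam,fn=None,crop=None,scale=1):
    im,d=vision.read_camera(cam)
    if fn:
        o=im if crop is None else im[crop[1]:crop[3],crop[0]:crop[2]]
        o=cv2.resize(o,None,fx=scale,fy=scale,interpolation=cv2.INTER_CUBIC)
        cv2.imwrite('pics/'+fn,o[:,:,::-1])
    return im,d
def ray(cam,uv):
    P=vision.camera_params(cam);K=np.array(P['K']);D=np.array(P['dist']);T=np.array(P['pose'])
    n=cv2.undistortPoints(np.array(uv,float).reshape(-1,1,2),K,D)[:,0]
    d=np.c_[n[:,0],-n[:,1],-np.ones(len(n))]
    return T[:3,3],d@T[:3,:3].T
def atz(cam,uv,z):
    o,d=ray(cam,uv); return o+d*((z-o[2])/d[:,2])[:,None]
def cloud(cam,d):
    h,w=d.shape;v,u=np.mgrid[:h,:w]
    o,r=ray(cam,np.c_[u.ravel(),v.ravel()])
    return (o+r*d.reshape(-1,1)).reshape(h,w,3)
def proj(cam,p):
    P=vision.camera_params(cam);T=np.linalg.inv(np.array(P['pose']))
    q=np.atleast_2d(p)@T[:3,:3].T+T[:3,3]; q=q*[1,-1,-1]
    return cv2.projectPoints(q,np.zeros(3),np.zeros(3),np.array(P['K']),np.array(P['dist']))[0][:,0]
E
python3 - <<'E'
from h import *
for c in ('scene','top'):
    im,d=snap(c,c+'0.png',scale=1.5); 
    print(c,np.array(vision.camera_params(c)['pose']).round(3).tolist(),np.array(vision.camera_params(c)['K']).round(0).tolist())
    C=cloud(c,d)
    for n in ['carton','flap_left_edge','flap_right_edge','square_blank','round_blank','bolster','channel_mid','thumb_nut','tape_roll','glue_jar','tin','offcut','hammer','screwdriver']:
        for r in vision.pinpoint(n,c)[:2]:
            u,v=r['xy'][0]*512,r['xy'][1]*384
            print(n,round(r['p'],2),round(u),round(v),C[min(int(v),383),min(int(u),511)].round(3))
s=ctrl.sense();print(s['time'],s['position'],s['eef_rot'],s['force'])
E
```

```text
scene [[-0.361, -0.703, 0.613, 1.304], [0.933, -0.26, 0.25, 0.367], [-0.016, 0.662, 0.749, 1.011], [0.0, 0.0, 0.0, 1.0]] [[376.0, 0.0, 260.0], [0.0, 376.0, 189.0], [0.0, 0.0, 1.0]]
carton 0.72 408 214 [0.461 0.534 0.06 ]
carton 0.71 320 212 [0.513 0.26  0.018]
flap_left_edge 0.96 414 203 [0.355 0.555 0.003]
flap_left_edge 0.85 336 198 [0.52  0.3   0.114]
flap_right_edge 0.96 315 187 [0.483 0.223 0.097]
flap_right_edge 0.81 412 204 [0.364 0.548 0.005]
square_blank 0.69 321 202 [0.47  0.251 0.018]
round_blank 0.62 317 218 [0.542 0.254 0.018]
round_blank 0.6 282 206 [0.535 0.129 0.013]
bolster 0.93 180 189 [ 0.598 -0.223  0.035]
channel_mid 0.66 177 183 [ 0.57  -0.252  0.026]
channel_mid 0.44 203 145 [ 0.351 -0.265  0.02 ]
thumb_nut 0.61 258 187 [0.476 0.018 0.01 ]
tape_roll 0.79 342 178 [ 0.315  0.292 -0.002]
glue_jar 0.84 265 256 [0.765 0.158 0.061]
glue_jar 0.64 315 218 [0.573 0.256 0.052]
tin 0.95 179 234 [ 0.777 -0.128  0.049]
offcut 0.81 204 142 [ 0.349 -0.259  0.03 ]
hammer 0.73 131 165 [ 0.547 -0.469  0.022]
top [[0.028, 0.985, -0.168, 0.291], [-0.999, 0.033, 0.025, 0.05], [0.03
[... 347 characters left out ...]
183 200 [0.528 0.257 0.019]
square_blank 0.69 178 211 [0.49  0.268 0.021]
round_blank 0.66 225 203 [0.526 0.11  0.019]
round_blank 0.65 182 215 [0.476 0.253 0.021]
bolster 0.95 324 189 [ 0.584 -0.224  0.027]
channel_mid 0.59 332 189 [ 0.586 -0.252  0.025]
thumb_nut 0.57 253 221 [0.467 0.013 0.02 ]
tape_roll 0.61 171 260 [ 0.329  0.288 -0.   ]
glue_jar 0.62 223 146 [0.711 0.126 0.06 ]
tin 0.65 303 145 [ 0.716 -0.145  0.089]
offcut 0.67 341 264 [ 0.331 -0.281  0.029]
hammer 0.89 394 208 [ 0.524 -0.471  0.02 ]
screwdriver 0.54 258 164 [0.666 0.005 0.019]
1.5 [0.1615507  0.49951573 0.24829976] [-3.63544654e-07  1.55755577e-01  9.87795627e-01 -1.62496143e-05] [-0.79923297  0.31139312  0.67652469]
```

View pics/scene0.png

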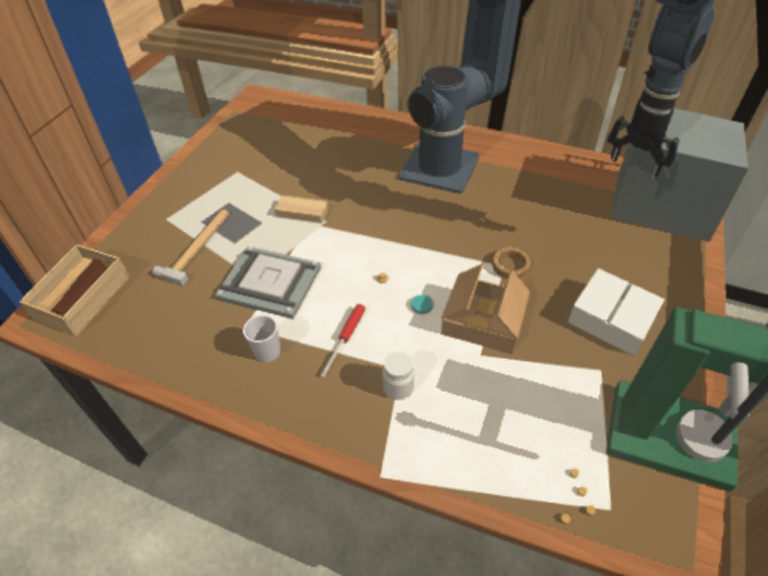

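View pics/top0.png

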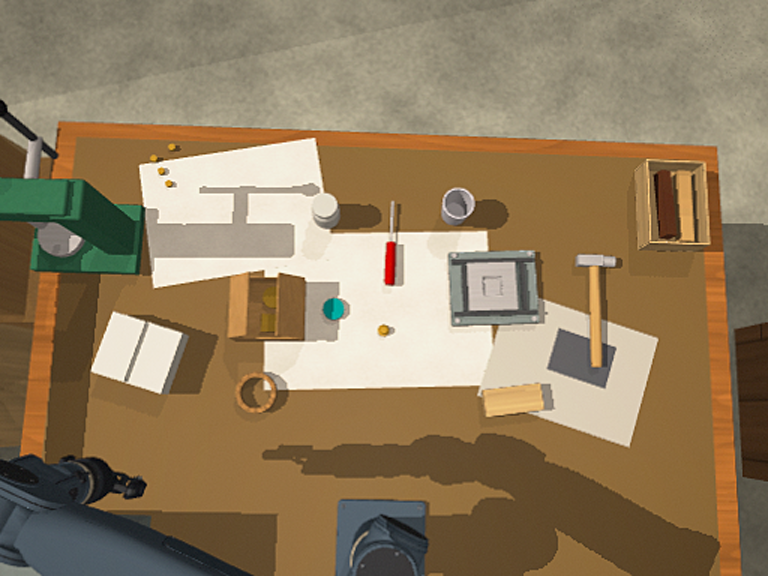

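Scene: the brown carton (scene px 325,205; top 178,205) has both flaps ajar, with the white look-alike further left. The bolster and die are at top (330,191). Next I'll fit poses from the depth data.

```bash
python3 - <<'E'
from h import *
for c in ('scene','top'):
    im,d=snap(c); C=cloud(c,d); np.savez(c+'.npz',im=im,d=d,C=C)
    ok=d>0
    def box(x0,x1,y0,y1,z0,z1): return C[ok&(C[...,0]>x0)&(C[...,0]<x1)&(C[...,1]>y0)&(C[...,1]<y1)&(C[...,2]>z0)&(C[...,2]<z1)]
    t=box(.3,.75,-.5,.5,-.02,.01); print(c,'table z',np.median(t[:,2]))
    for nm,b in dict(bol=(.45,.72,-.4,-.09,.012,.06),die=(.5,.66,-.3,-.15,.0295,.06),flapcarton=(.38,.64,.14,.4,.03,.2),nut=(.44,.5,-.02,.05,.008,.04),low=(.38,.64,.14,.4,.03,.06)).items():
        p=box(*b); r=cv2.minAreaRect(p[:,:2].astype(np.float32)*1000); print(nm,len(p),np.round(r[0]),np.round(r[1]),round(r[2],1), 'pct z',np.percentile(p[:,2],[5,50,95]).round(3))
    x0,y0,x1,y1=(280,165,370,245) if c=='scene' else (140,170,215,240)
    a=cv2.resize(im[y0:y1,x0:x1],None,fx=5,fy=5,interpolation=cv2.INTER_CUBIC)
    x0,y0,x1,y1=(135,155,225,215) if c=='scene' else (290,155,370,225)
    b=cv2.resize(im[y0:y1,x0:x1],None,fx=4,fy=4,interpolation=cv2.INTER_CUBIC)
    if c=='scene': keep=(a,b)
def fit(a,w,h): return cv2.copyMakeBorder(a[:h,:w],0,max(0,h-a.shape[0]),0,max(0,w-a.shape[1]),cv2.BORDER_CONSTANT)
o=np.vstack([np.hstack([fit(keep[0],450,320),fit(keep[1],350,320)]),np.hstack([fit(a,450,280),fit(b,350,280)])])
cv2.imwrite('pics/crop1.png',o[:,:,::-1])
E
```

```text
scene table z 0.0014727722250731379
bol 2011 [ 576. -245.] [174. 203.] 3.6 pct z [0.017 0.027 0.037]
die 753 [ 577. -227.] [134. 148.] 2.0 pct z [0.03  0.034 0.038]
flapcarton 1461 [508. 266.] [144. 168.] 1.2 pct z [0.036 0.077 0.112]
nut 33 [473.   5.] [22. 20.] 7.5 pct z [0.009 0.017 0.021]
low 431 [508. 266.] [144. 168.] 1.2 pct z [0.032 0.046 0.058]
top table z 0.0019225445605891567
bol 2824 [ 594. -236.] [265. 247.] 5.6 pct z [0.016 0.027 0.038]
die 1049 [ 575. -224.] [145. 144.] 87.7 pct z [0.03  0.034 0.04 ]
flapcarton 1454 [505. 264.] [138. 167.] 1.2 pct z [0.051 0.085 0.113]
nut 43 [474.  13.] [61. 30.] 64.4 pct z [0.008 0.014 0.023]
low 186 [505. 264.] [137. 167.] 0.8 pct z [0.032 0.054 0.06 ]
```

View pics/crop1.png

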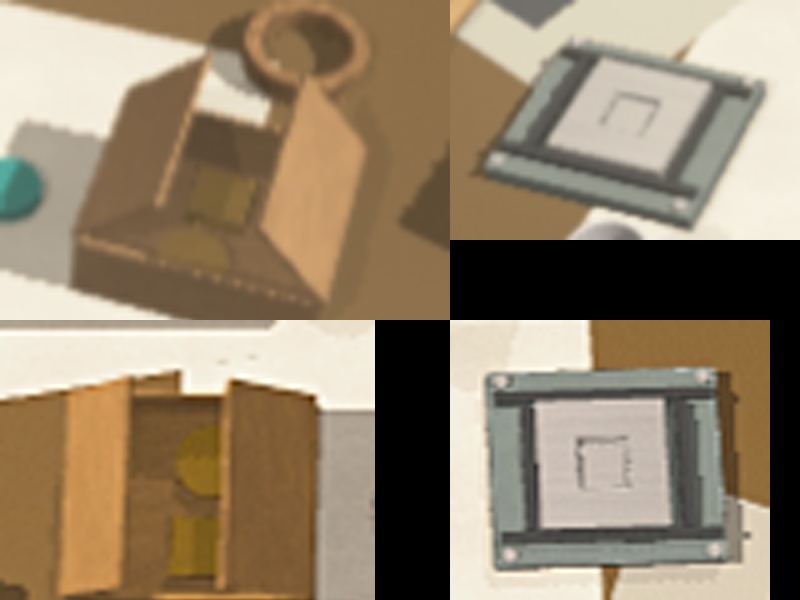

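```bash
cat >> h.py <<'E'
from scipy.spatial.transform import Rotation as R
def Rs(q): return R.from_quat([q[1],q[2],q[3],q[0]])
def plan(wps,n=None):
    """wps: list of (x,y,z,yaw of tool y in deg,nrows)"""
    s=ctrl.sense();p=np.array(s['position']);r=Rs(s['eef_rot'])
    print('t',s['time'],'p',p.round(4),'yaw',np.degrees(np.arctan2(*r.apply([0,1,0])[[1,0]])).round(1),'F',np.round(s['force'],1),'w',s['grip_width'])
    for x,y,z,yaw,n in wps:
        a=np.radians(yaw);ty=np.array([np.cos(a),np.sin(a),0]);tz=np.array([0,0,-1.]);tx=np.cross(ty,tz)
        g=R.from_matrix(np.c_[tx,ty,tz]); w=(r.inv()*g).as_rotvec()/n; st=(np.array([x,y,z])-p)/n; rr=r
        for i in range(n):
            print((np.r_[rr.inv().apply(st)*1000].round(0)).tolist()+w.round(3).tolist()); rr=rr*R.from_rotvec(w)
        p=np.array([x,y,z]);r=g
E
python3 - <<'E'
from h import *
print(atz('top',[[140+128/5,170+(480-320)/5],[140+222/5,170+(480-320)/5]],.11))
for c in ('scene','top'):
    C=np.load(c+'.npz')['C'];m=(C[...,0]>.45)&(C[...,0]<.56)&(C[...,1]>.14)&(C[...,1]<.4)&(C[...,2]>.06)&(C[...,2]<.2)
    p=C[m]
    for nm,q in (('L',p[p[:,1]>.27]),('R',p[p[:,1]<.26])):
        k=np.polyfit(q[:,1],q[:,2],1); print(c,nm,len(q),'angle',np.arctan(k[0]).round(2),'y',np.percentile(q[:,1],[2,98]).round(3),'z',np.percentile(q[:,2],[2,98]).round(3))
plan([(.507,.265,.24,91,8),(.507,.265,.102,91,3)])
E
```

```text
[[0.50563033 0.29594274 0.11      ]
 [0.50761364 0.23616863 0.11      ]]
scene L 443 angle -0.84 y [0.298 0.347] z [0.062 0.115]
scene R 359 angle 0.78 y [0.186 0.237] z [0.062 0.112]
top L 423 angle -0.84 y [0.296 0.345] z [0.061 0.117]
top R 598 angle 0.78 y [0.183 0.235] z [0.062 0.114]
t 1.6 p [0.1616 0.4995 0.2483] yaw 72.1 F [-0.8 -0.5 -0.8] w 0.08532127107180615
[-50.0, -15.0, 1.0, 0.0, -0.0, -0.041]
[-49.0, -17.0, 1.0, 0.0, -0.0, -0.041]
[-49.0, -19.0, 1.0, 0.0, -0.0, -0.041]
[-48.0, -21.0, 1.0, 0.0, -0.0, -0.041]
[-47.0, -23.0, 1.0, 0.0, -0.0, -0.041]
[-46.0, -25.0, 1.0, 0.0, -0.0, -0.041]
[-45.0, -26.0, 1.0, 0.0, -0.0, -0.041]
[-44.0, -28.0, 1.0, 0.0, -0.0, -0.041]
[0.0, 0.0, 46.0, 0.0, 0.0, 0.0]
[0.0, 0.0, 46.0, 0.0, 0.0, 0.0]
[0.0, 0.0, 46.0, 0.0, 0.0, 0.0]
```

Request:
move_arm(targets=[[[-50,-15,1,0,0,-0.041],[-49,-17,1,0,0,-0.041],[-49,-19,1,0,0,-0.041],[-48,-21,1,0,0,-0.041],[-47,-23,1,0,0,-0.041]]], fingers=0)

```text
time: 2.22
position: [0.3781, 0.3502, 0.2434]
eef_rot: [0.0, 0.053, 0.999, 0.0]
force: [0.5, 0.9, -0.9]
grip_width: -0.0003
finger_force: 0.0
```

Request:
move_arm(targets=[[[-46,-25,1,0,0,-0.041],[-45,-26,1,0,0,-0.041],[-44,-28,1,0,0,-0.041]]])

```text
time: 2.6
position: [0.5076, 0.2623, 0.2404]
eef_rot: [0.0, -0.008, 1.0, 0.0]
force: [0.4, 0.4, -0.7]
grip_width: 0.0004
finger_force: 0.0
```

```bash
python3 - <<'E'
from h import *
plan([(.507,.266,.24,91,1),(.507,.266,.102,91,3),(.510,.368,.102,91,5)])
E
```

```text
t 2.6 p [0.5076 0.2623 0.2404] yaw 90.9 F [ 0.4  0.4 -0.7] w 0.0003721729986275602
[1.0, 4.0, 0.0, 0.0, 0.0, -0.001]
[0.0, 0.0, 46.0, 0.0, 0.0, 0.0]
[0.0, 0.0, 46.0, 0.0, 0.0, 0.0]
[0.0, 0.0, 46.0, 0.0, 0.0, 0.0]
[-1.0, 20.0, 0.0, 0.0, 0.0, 0.0]
[-1.0, 20.0, 0.0, 0.0, 0.0, 0.0]
[-1.0, 20.0, 0.0, 0.0, 0.0, 0.0]
[-1.0, 20.0, 0.0, 0.0, 0.0, 0.0]
[-1.0, 20.0, 0.0, 0.0, 0.0, 0.0]
```

Request:
move_arm(targets=[[[0,4,0,0,0,0],[0,0,46,0,0,0],[0,0,46,0,0,0],[0,0,46,0,0,0],[0,10,0,0,0,0]]])

```text
time: 3.22
position: [0.5009, 0.2763, 0.0969]
eef_rot: [-0.006, -0.008, 1.0, -0.002]
force: [-0.3, 0.1, 0.9]
grip_width: -0.0001
finger_force: 0.0
```

Request:
move_arm(targets=[[[0,14,0,0,0,0],[0,14,0,0,0,0],[0,14,0,0,0,0],[0,14,0,0,0,0],[0,14,0,0,0,0]]])

```text
time: 3.85
position: [0.5065, 0.3496, 0.1053]
eef_rot: [0.002, -0.008, 1.0, 0.001]
force: [0.3, -0.9, 0.0]
grip_width: -0.0001
finger_force: 0.2
```

Request:
move_arm(targets=[[[0,12,0,0,0,0],[0,0,0,0,0,0]]])

```text
time: 4.1
position: [0.5044, 0.3604, 0.1019]
eef_rot: [-0.0, -0.008, 1.0, -0.0]
force: [-0.8, 0.2, -1.0]
grip_width: 0.0007
finger_force: 0.0
```

```bash
python3 - <<'E'
from h import *
d=snap('scene')[1];C=cloud('scene',d)
for y0,y1 in((.33,.44),):
    p=C[(C[...,0]>.45)&(C[...,0]<.56)&(C[...,1]>y0)&(C[...,1]<y1)&(C[...,2]>.06)&(C[...,2]<.15)]
    print(len(p),np.percentile(p[:,1],[2,50,98]),np.percentile(p[:,2],[2,50,98]),np.polyfit(p[:,1],p[:,2],1))
plan([])
E
```

```text
417 [0.33268547 0.36819133 0.39278199] [0.0616929 0.1060309 0.1467765] [0.08380987 0.07636801]
t 4.15 p [0.5044 0.3596 0.1017] yaw 90.9 F [ 0.4 -0.2 -0.7] w 1.299747801177451e-05
```

Request:
move_arm(targets=[[[0,-45,0,0,0,0],[0,-45,0,0,0,0],[0,-15,0,0,0,0],[0,-14,0,0,0,0],[0,-14,0,0,0,0]]])

```text
time: 4.78
position: [0.5074, 0.2277, 0.104]
eef_rot: [0.001, -0.008, 1.0, 0.002]
force: [-4.1, 5.3, 14.5]
grip_width: -0.0
finger_force: 7.8
```

Request:
move_arm(targets=[[[0,-14,0,0,0,0],[0,-14,0,0,0,0],[0,-14,0,0,0,0],[0,-14,0,0,0,0],[0,0,0,0,0,0]]])

```text
time: 5.4
position: [0.5071, 0.1693, 0.1013]
eef_rot: [-0.001, -0.007, 1.0, -0.0]
force: [-0.2, 0.2, -0.6]
grip_width: 0.0001
finger_force: 0.0
```

Request:
move_arm(targets=[[[0,40,-40,0,0,0],[0,0,-60,0,0,0],[-10,0,-60,0,0,0],[0,0,0,0,0,0]]], fingers=0.7)

```text
time: 5.9
position: [0.5202, 0.2117, 0.2685]
eef_rot: [0.006, -0.008, 1.0, 0.002]
force: [-0.5, 0.2, 0.1]
grip_width: 0.0595
finger_force: 0.0
```

```bash
python3 - <<'E'
from h import *
plan([])
ims=[]
for c,b in (('scene',(270,155,390,265)),('top',(120,155,240,265))):
    im,d=snap(c); C=cloud(c,d); np.savez(c+'1.npz',im=im,d=d,C=C)
    ims.append(cv2.resize(im[b[1]:b[3],b[0]:b[2]],None,fx=3.3,fy=3.3,interpolation=cv2.INTER_CUBIC))
    for n in('square_blank','round_blank'):
        for r in vision.pinpoint(n,c)[:3]:
            uv=[[r['xy'][0]*512,r['xy'][1]*384]]; print(c,n,round(r['p'],2),np.round(uv,1),atz(c,uv,.004).round(4))
    for y0,y1 in((.345,.44),(.08,.187)):
        p=C[(C[...,0]>.45)&(C[...,0]<.56)&(C[...,1]>y0)&(C[...,1]<y1)&(C[...,2]>.06)&(C[...,2]<.15)]
        print(len(p),np.percentile(p[:,1],[2,98]).round(3),np.percentile(p[:,2],[2,98]).round(3))
cv2.imwrite('pics/c2.png',np.hstack(ims)[:,:,::-1])
E
```

```text
t 5.9 p [0.5202 0.2117 0.2685] yaw 90.9 F [-0.5  0.2  0.1] w 0.05953369173562342
scene square_blank 0.42 [[320.6 205.3]] [[0.4775 0.2536 0.004 ]]
scene round_blank 0.67 [[225.6 228.3]] [[ 0.6797 -0.0126  0.004 ]]
scene round_blank 0.58 [[283.2 208.2]] [[0.5342 0.1371 0.004 ]]
scene round_blank 0.41 [[317.6 219.5]] [[0.5399 0.2601 0.004 ]]
372 [0.352 0.392] [0.062 0.116]
444 [0.135 0.181] [0.061 0.113]
top round_blank 0.75 [[222.7 202.6]] [[0.526  0.1187 0.004 ]]
514 [0.35  0.391] [0.064 0.118]
415 [0.133 0.179] [0.062 0.115]
```

View pics/c2.png

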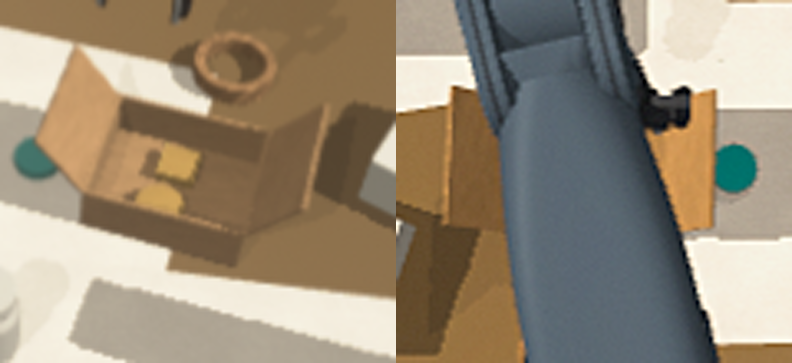

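Both flaps are folded to about 2.2 rad. The square blank shows near scene px (324,204) and the round at (318,214), but the arm hides them from the top camera. I'll move aside and measure the square.

Request:
move_arm(targets=[[[0,-60,0,0,0,0],[0,-60,0,0,0,0],[0,-60,0,0,0,0],[0,0,0,0,0,0]]])

```text
time: 6.7
position: [0.5189, 0.0268, 0.2605]
eef_rot: [-0.002, -0.004, 1.0, -0.0]
force: [-0.2, -0.5, -0.9]
grip_width: 0.0598
finger_force: 0.0
```

```bash
python3 - <<'E'
from h import *
plan([])
ims=[]
for c,b in (('scene',(295,180,350,235)),('top',(150,175,215,240))):
    im,d=snap(c)
    ims.append(cv2.resize(im[b[1]:b[3],b[0]:b[2]],(396,396),interpolation=cv2.INTER_CUBIC))
    hsv=cv2.cvtColor(im,cv2.COLOR_RGB2HSV)
    pc=proj(c,[[.507,.266,.018]])[0]; print(c,pc)
    h0=hsv[int(pc[1])-25:int(pc[1])+25,int(pc[0])-25:int(pc[0])+25]
    m=np.zeros(im.shape[:2],np.uint8)
    o=atz(c,np.stack(np.meshgrid(np.arange(512),np.arange(384)),-1).reshape(-1,2),.018).reshape(384,512,3)
    ins=(abs(o[...,0]-.507)<.06)&(abs(o[...,1]-.266)<.07)
    m=(ins&(hsv[...,0]>=19)&(hsv[...,0]<32)&(hsv[...,1]>100)&(hsv[...,2]>85)).astype(np.uint8)
    print('hue',np.percentile(hsv[...,0][ins],[5,25,50,75,95]))
    n,l,st,ce=cv2.connectedComponentsWithStats(m)
    for i in range(1,n):
        if st[i,4]<25: continue
        q=o[l==i][:,:2].astype(np.float32)*1000; r=cv2.minAreaRect(q); print(st[i],'mean',q.mean(0).round(1),np.round(r[0],1),np.round(r[1],1),round(r[2],1))
    for n in('square_blank','round_blank','carton'):
        for r in vision.pinpoint(n,c)[:2]:
            uv=[[r['xy'][0]*512,r['xy'][1]*384]]; print(n,round(r['p'],2),np.round(uv,1),atz(c,uv,.004 if n!='carton' else 0).round(4)[0])
cv2.imwrite('pics/c3.png',np.hstack(ims)[:,:,::-1])
E
```

```text
t 6.7 p [0.5189 0.0268 0.2605] yaw 90.5 F [-0.2 -0.5 -0.9] w 0.05984178072348271
scene [322.3412065  210.08350728]
hue [15. 16. 16. 16. 19.]
[318 198  13  12  78] mean [482. 263.] [480.6 263.2] [44.6 36.7] 0.2
[315 212  10   6  36] mean [529.7 263.6] [531.3 264.8] [27.2 22.3] 67.9
square_blank 0.57 [[320.  206.6]] [0.4838 0.2531 0.004 ]
round_blank 0.57 [[316.3 214.1]] [0.5196 0.25   0.004 ]
round_blank 0.41 [[283.5 210.7]] [0.5441 0.1416 0.004 ]
carton 0.67 [[320.9 211.6]] [0.5005 0.2613 0.    ]
carton 0.64 [[407.  215.1]] [0.4139 0.5415 0.    ]
top [178.91568561 206.08194249]
hue [15. 16. 16. 17. 20.]
[175 191  15  15 170] mean [535.6 257. ] [535.3 257.1] [48.5 47.5] 3.0
[174 209  13  12 138] mean [477.5 262.4] [478.4 261. ] [37.5 40.5] 1.8
square_blank 0.71 [[183.6 214.6]] [0.4801 0.2504 0.004 ]
round_blank 0.6 [[184.8 197.3]] [0.5401 0.2496 0.004 ]
round_blank 0.52 [[221.2 204.5]] [0.5192 0.1237 0.004 ]
carton 0.68 [[181.9 208.1]] [0.5029 0.2579 0.    ]
carton 0.66 [[100.2 236.6]] [0.3966 0.5282 0.    ]
```

View pics/c3.png

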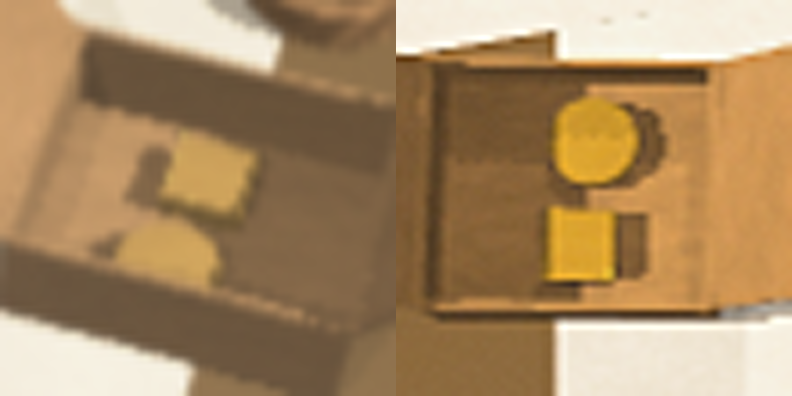

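Square blank is centred near (0.479, 0.2625), yaw about 1°. It shows at top px (180,214), with the round one at (182,198). I'll measure the fingertip height at this opening before descending.

```bash
python3 - <<'E'
from h import *
d=snap('scene')[1];C=cloud('scene',d)
s=ctrl.sense();p=np.array(s['position'])
q=C[(abs(C[...,0]-p[0])<.03)&(abs(C[...,1]-p[1])<.08)&(C[...,2]>.12)]
for sd in (-1,1):
    a=q[(q[:,1]-p[1])*sd>0.01]; a=a[a[:,2]<p[2]+.02]
    print(len(a),'tip below TCP',(p[2]-np.percentile(a[:,2],[0,2,5,10])).round(4), 'y',(np.percentile(a[:,1],[2,98])-p[1]).round(3))
plan([(.479,.2625,.25,91,5),(.479,.2625,.032,91,5)])
E
```

```text
41 tip below TCP [0.0122 0.0087 0.0071 0.0063] y [-0.042 -0.03 ]
46 tip below TCP [0.0114 0.0112 0.0069 0.0038] y [0.029 0.043]
t 7.15 p [0.5198 0.0317 0.2623] yaw 91.0 F [-0.5 -0.   0.4] w 0.059747187437462226
[7.0, 46.0, 2.0, 0.0, -0.0, -0.0]
[7.0, 46.0, 2.0, 0.0, -0.0, -0.0]
[7.0, 46.0, 2.0, 0.0, -0.0, -0.0]
[7.0, 46.0, 2.0, 0.0, -0.0, -0.0]
[7.0, 46.0, 2.0, 0.0, -0.0, -0.0]
[0.0, 0.0, 44.0, 0.0, 0.0, 0.0]
[0.0, 0.0, 44.0, 0.0, 0.0, 0.0]
[0.0, 0.0, 44.0, 0.0, 0.0, 0.0]
[0.0, 0.0, 44.0, 0.0, 0.0, 0.0]
[0.0, 0.0, 44.0, 0.0, 0.0, 0.0]
```

Request:
move_arm(targets=[[[7,46,2,0,0,0],[7,46,2,0,0,0],[7,46,2,0,0,0],[7,46,2,0,0,0],[7,46,2,0,0,0]]])

```text
time: 7.78
position: [0.4807, 0.2621, 0.2524]
eef_rot: [0.0, -0.008, 1.0, 0.0]
force: [-0.3, 0.7, -0.1]
grip_width: 0.0599
finger_force: 0.0
```

Request:
move_arm(targets=[[[6,0,44,0,0,0],[0,0,44,0,0,0],[0,0,44,0,0,0],[0,0,40,0,0,0],[0,0,0,0,0,0]]])

```text
time: 8.4
position: [0.4715, 0.2591, 0.0762]
eef_rot: [-0.004, -0.008, 1.0, -0.002]
force: [-0.2, 0.2, 0.3]
grip_width: 0.0595
finger_force: 0.0
```

```bash
python3 - <<'E'
from h import *
plan([(.479,.2625,.040,91,1),(.479,.2625,.026,91,2)])
E
```

```text
t 8.4 p [0.4715 0.2591 0.0762] yaw 90.9 F [-0.2  0.2  0.3] w 0.059533674256620074
[-8.0, 3.0, 36.0, -0.003, -0.009, -0.001]
[0.0, 0.0, 7.0, 0.0, 0.0, 0.0]
[0.0, 0.0, 7.0, 0.0, 0.0, 0.0]
```

Request:
move_arm(targets=[[[-8,3,20,0,0,0],[0,0,16,0,0,0],[0,0,0,0,0,0]]])

```text
time: 8.78
position: [0.4825, 0.2627, 0.0431]
eef_rot: [-0.001, -0.008, 1.0, -0.0]
force: [-1.2, -0.6, -0.8]
grip_width: 0.0597
finger_force: 0.0
```

```bash
python3 - <<'E'
from h import *
plan([(.479,.2625,.026,91,2)])
E
```

```text
t 8.775 p [0.4825 0.2627 0.0431] yaw 90.9 F [-1.2 -0.6 -0.8] w 0.0596857448334689
[2.0, -0.0, 9.0, -0.0, -0.001, -0.001]
[2.0, -0.0, 9.0, -0.0, -0.001, -0.001]
```

Request:
move_arm(targets=[[[4,0,5,0,0,0],[0,0,6,0,0,0],[0,0,6,0,0,0],[0,0,0,0,0,0]]])

```text
time: 9.28
position: [0.4787, 0.2627, 0.0266]
eef_rot: [-0.001, -0.008, 1.0, -0.0]
force: [-0.2, -0.2, -0.0]
grip_width: 0.0593
finger_force: 0.0
```

Request:
move_arm(targets=[[[0,0,0,0,0,0],[0,0,0,0,0,0],[0,0,0,0,0,0],[0,0,0,0,0,0]]], fingers=0)

```text
time: 9.78
position: [0.4797, 0.2631, 0.028]
eef_rot: [0.001, -0.008, 1.0, 0.0]
force: [0.5, -0.3, 2.6]
grip_width: 0.0377
finger_force: 60.7
```

Request:
move_arm(targets=[[[0,0,-10,0,0,0],[0,0,-40,0,0,0],[0,0,-50,0,0,0],[0,0,-50,0,0,0],[0,0,0,0,0,0]]])

```text
time: 10.4
position: [0.4821, 0.2641, 0.1832]
eef_rot: [0.005, -0.008, 1.0, 0.002]
force: [1.1, -0.1, -2.5]
grip_width: 0.0377
finger_force: 60.8
```

Blank is gripped and lifted, with the wrist force showing its weight. Now I'll fit the bolster and die from the unobstructed first pictures.

```bash
python3 - <<'E'
from h import *
def px(c,o,s,base): return [[base[0]+(x-o[0]+.5)/s-.5, base[1]+(y-o[1]+.5)/s-.5] for x,y in c]
def rep(n,P):
    P=P[:,:2]*1000; c=P.mean(0); print(n,c.round(1),'sides',[np.linalg.norm(P[i]-P[(i+1)%4]).round(1) for i in range(4)],'dirs',[np.degrees(np.arctan2(*(P[(i+1)%4]-P[i])[::-1])).round(1) for i in range(4)])
rep('top bol',atz('top',px([(488,373),(716,369),(727,562),(497,568)],(450,320),4,(290,155)),.02))
rep('top die',atz('top',px([(534,399),(665,401),(671,527),(539,527)],(450,320),4,(290,155)),.034))
rep('scn die',atz('scene',px([(602,57),(715,82),(668,175),(547,145)],(450,0),4,(135,155)),.034))
rep('scn bol',atz('scene',px([(572,42),(765,84),(692,228),(485,172)],(450,0),4,(135,155)),.02))
# die top by brightness/low saturation segmentation
for c in('top','scene'):
    im=np.load(c+'.npz')['im'];hsv=cv2.cvtColor(im,cv2.COLOR_RGB2HSV)
    o=atz(c,np.stack(np.meshgrid(np.arange(512),np.arange(384)),-1).reshape(-1,2),.034).reshape(384,512,3)
    g=cv2.resize(im,None,fx=4,fy=4,interpolation=cv2.INTER_CUBIC).astype(int)
    u=proj(c,[[.577,-.23,.034]])[0]*4
    m=((g.max(2)>150)&(g[...,0]-g[...,1]>3)).astype(np.uint8)
    yy,xx=np.mgrid[:m.shape[0],:m.shape[1]]; m[(abs(xx-u[0])>120)|(abs(yy-u[1])>110)]=0
    m=cv2.morphologyEx(m,cv2.MORPH_OPEN,np.ones((13,13),np.uint8))
    n,l,st,ce=cv2.connectedComponentsWithStats(m); i=max(range(1,n),key=lambda i:st[i,4])
    ys,xs=np.where(l==i); P=atz(c,np.c_[(xs+.5)/4-.5,(ys+.5)/4-.5],.034)
    r=cv2.minAreaRect(P[:,:2].astype(np.float32)*1000); print(c,'seg',np.round(r[0],1),np.round(r[1],1),round(r[2],1))
    for n in('bolster','channel_mid'):
        q=vision.pinpoint(n,c) if c=='top' else []
        for k in q[:1]: uv=[[k['xy'][0]*512,k['xy'][1]*384]];print(n,atz(c,uv,0 if n=='bolster' else .034)[0].round(4))
plan([])
E
```

```text
top bol [ 574.6 -245.5] sides [np.float64(199.6), np.float64(169.3), np.float64(197.8), np.float64(170.2)] dirs [np.float64(-86.9), np.float64(-177.4), np.float64(93.3), np.float64(3.3)]
top die [ 575.3 -238.5] sides [np.float64(113.1), np.float64(109.4), np.float64(112.7), np.float64(110.9)] dirs [np.float64(-88.9), np.float64(-177.6), np.float64(91.9), np.float64(2.6)]
scn die [ 576.1 -233.8] sides [np.float64(113.3), np.float64(112.8), np.float64(116.8), np.float64(111.7)] dirs [np.float64(93.9), np.float64(6.2), np.float64(-86.6), np.float64(-175.6)]
scn bol [ 583.2 -237.8] sides [np.float64(196.5), np.float64(172.6), np.float64(200.7), np.float64(167.5)] dirs [np.float64(94.0), np.float64(5.0), np.float64(-87.4), np.float64(-176.4)]
top seg [ 575.5 -238.3] [110.1 112.1] 3.4
bolster [ 0.5823 -0.2394  0.    ]
channel_mid [ 0.5888 -0.2447  0.034 ]
scene seg [ 495.9 -278.5] [105.6 232.4] 22.2
t 10.5 p [0.4793 0.263  0.1775] yaw 90.9 F [-0.2  0.9 -2.3] w 0.0377212039070741
```

Request:
move_arm(targets=[[[-11,-55,0,0,0,0],[-11,-55,0,0,0,0],[-11,-55,0,0,0,0],[-11,-55,0,0,0,0],[-11,-55,0,0,0,0]]])

```text
time: 11.12
position: [0.5368, -0.0127, 0.1742]
eef_rot: [-0.003, -0.008, 1.0, 0.001]
force: [0.8, -0.5, -1.9]
grip_width: 0.0377
finger_force: 60.9
```

Request:
move_arm(targets=[[[-11,-55,0,0,0,-0.02],[-11,-55,0,0,0,-0.02],[-11,-55,0,0,0,0],[-11,-55,0,0,0,0],[0,0,0,0,0,0]]])

```text
time: 11.75
position: [0.5897, -0.2328, 0.1725]
eef_rot: [-0.003, -0.025, 1.0, 0.001]
force: [0.7, 0.9, -2.6]
grip_width: 0.0381
finger_force: 61.0
```

```bash
python3 - <<'E'
from h import *
plan([(.5765,-.238,.16,93.3,1),(.5765,-.238,.08,93.3,3)])
E
```

```text
t 11.75 p [ 0.5897 -0.2328  0.1725] yaw 92.8 F [ 0.7  0.9 -2.6] w 0.03805761363822711
[13.0, -5.0, 13.0, 0.002, -0.006, -0.008]
[0.0, 0.0, 27.0, 0.0, 0.0, 0.0]
[0.0, 0.0, 27.0, 0.0, 0.0, 0.0]
[0.0, 0.0, 27.0, 0.0, 0.0, 0.0]
```

Request:
move_arm(targets=[[[12,-5,22,0,0,-0.008],[0,0,30,0,0,0],[0,0,30,0,0,0],[0,0,0,0,0,0],[0,0,0,0,0,0]]])

```text
time: 12.38
position: [0.5792, -0.234, 0.0952]
eef_rot: [-0.0, -0.032, 0.999, 0.0]
force: [0.7, -0.2, -0.3]
grip_width: 0.0378
finger_force: 61.0
```

```bash
python3 - <<'E'
from h import *
plan([(.5765,-.238,.08,93.3,1)])
ims=[]
for c,b in (('scene',(140,145,220,225)),('top',(290,150,370,230))):
    im,d=snap(c); np.savez(c+'2.npz',im=im,d=d)
    ims.append(cv2.resize(im[b[1]:b[3],b[0]:b[2]],(400,400),interpolation=cv2.INTER_CUBIC))
cv2.imwrite('pics/c4.png',np.hstack(ims)[:,:,::-1])
E
```

```text
t 12.375 p [ 0.5792 -0.234   0.0952] yaw 93.7 F [ 0.7 -0.2 -0.3] w 0.037848555589015995
[3.0, -4.0, 15.0, 0.001, -0.001, 0.006]
```

View pics/c4.png

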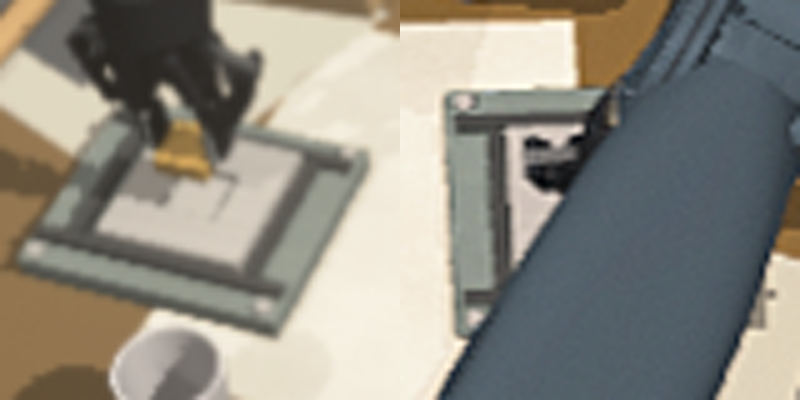

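The blank hangs over the die, with its front lower edge at scene px (176,180); the die's front edge centre is near (173.6,195). I'll compute the in-hand offset relative to the die in this same camera.

```bash
python3 - <<'E'
from h import *
im=np.load('scene2.npz')['im']
f=lambda x,y:[140+(x+.5)/5-.5,145+(y+.5)/5-.5]
e=atz('scene',[f(155,168),f(207,180)],.0717); print('blank front edge',e.round(4),e.mean(0))
u=np.array([np.cos(np.radians(3.3)),np.sin(np.radians(3.3)),0])
print('blank centre',e.mean(0)-.02*u)
D=atz('scene',[f(95,228),f(242,273),f(304,151)],.034); print('die corners',D.round(4)); print('die c',(D[0]+D[2])/2, D[:2].mean(0)-.055*u)
# gold mask
h=cv2.cvtColor(im,cv2.COLOR_RGB2HSV)[145:225,140:220]; m=(h[...,0]>=15)&(h[...,0]<32)&(h[...,1]>110)&(h[...,2]>90)
ys,xs=np.where(m[15:40,25:50]); print(len(ys),xs.min()+165,xs.max()+165,ys.min()+160,ys.max()+160)
plan([])
E
```

```text
blank front edge [[ 0.5963 -0.2538  0.0717]
 [ 0.5937 -0.214   0.0717]] [ 0.59497999 -0.23387179  0.0717    ]
blank centre [ 0.57501315 -0.23502307  0.0717    ]
die corners [[ 0.633  -0.2895  0.034 ]
 [ 0.6331 -0.1722  0.034 ]
 [ 0.5155 -0.1849  0.034 ]]
die c [ 0.57428052 -0.23717188  0.034     ] [ 0.57817566 -0.23399007  0.034     ]
84 171 181 170 180
t 12.475 p [ 0.5804 -0.235   0.097 ] yaw 93.6 F [ 0.5  0.8 -1.3] w 0.0379518226984218
```

Request:
move_arm(targets=[[[1,-2,16,0,0,0.005],[0,0,12,0,0,0],[0,0,0,0,0,0],[0,0,0,0,0,0]]])

```text
time: 12.98
position: [0.5784, -0.2369, 0.067]
eef_rot: [-0.0, -0.029, 1.0, 0.0]
force: [0.8, -1.5, -2.3]
grip_width: 0.038
finger_force: 61.0
```

```bash
python3 - <<'E'
from h import *
plan([(.579,-.237,.06,93.3,1)])
ims=[]
im,d=snap('scene'); b=(150,150,210,210); np.savez('scene3.npz',im=im,d=d)
cv2.imwrite('pics/c5.png',cv2.resize(im[b[1]:b[3],b[0]:b[2]],(600,600),interpolation=cv2.INTER_CUBIC)[:,:,::-1])
plan([(.579,-.237,.06,93.3,1)])
E
```

```text
t 12.975 p [ 0.5784 -0.2369  0.067 ] yaw 93.3 F [ 0.8 -1.5 -2.3] w 0.03797031182202122
[-1.0, -0.0, 7.0, 0.0, -0.001, 0.001]
t 13.025 p [ 0.5788 -0.237   0.0675] yaw 93.3 F [ 0.5  1.  -2. ] w 0.03766286523059612
[-0.0, 0.0, 7.0, -0.0, 0.0, 0.001]
```

View pics/c5.png

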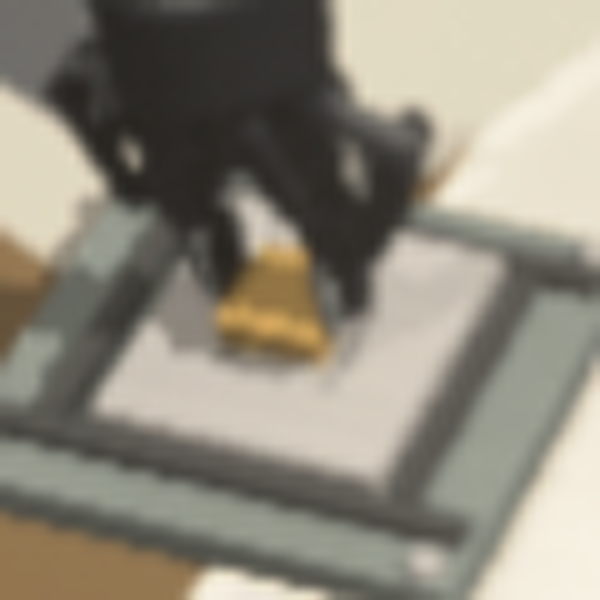

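The blank hangs about 10 mm above the die, its front lower edge at (172,184)-(182,186), and the cavity's front edge shows just below it. Descending with light steps.

Request:
move_arm(targets=[[[0,0,3,0,0,0],[0,0,3,0,0,0],[0,0,2,0,0,0],[0,0,0,0,0,0]]])

```text
time: 13.52
position: [0.5784, -0.2368, 0.059]
eef_rot: [-0.0, -0.029, 1.0, 0.0]
force: [-0.0, -0.8, -2.1]
grip_width: 0.0378
finger_force: 61.0
```

Request:
move_arm(targets=[[[0,0,2,0,0,0],[0,0,0,0,0,0],[0,0,0,0,0,0]]])

```text
time: 13.9
position: [0.5788, -0.237, 0.0579]
eef_rot: [0.0, -0.029, 1.0, -0.0]
force: [-1.2, 0.9, 0.8]
grip_width: 0.0377
finger_force: 61.3
```

Request:
move_arm(targets=[[[0,0,1.5,0,0,0],[0,0,0,0,0,0],[0,0,0,0,0,0]]])

```text
time: 14.28
position: [0.5788, -0.2371, 0.0576]
eef_rot: [0.0, -0.029, 1.0, -0.0]
force: [-3.6, -0.0, 5.5]
grip_width: 0.0376
finger_force: 61.9
```

Contact at the die's top, with the chamfer pushing toward -x. Sliding that way under light pressure.

Request:
move_arm(targets=[[[1,0,0,0,0,0],[0,0,0,0,0,0],[1,0,0,0,0,0],[0,0,0,0,0,0]]])

```text
time: 14.78
position: [0.5785, -0.2371, 0.0574]
eef_rot: [0.002, -0.029, 1.0, -0.0]
force: [1.8, 2.0, 5.6]
grip_width: 0.0378
finger_force: 61.8
```

Request:
move_arm(targets=[[[0,0,1,0,0,0],[0,0,0,0,0,0],[0,0,0,0,0,0]]])

```text
time: 15.15
position: [0.5785, -0.2371, 0.0573]
eef_rot: [0.002, -0.029, 1.0, -0.0]
force: [0.6, 2.1, 9.2]
grip_width: 0.0378
finger_force: 62.2
```

Request:
move_arm(targets=[[[0,1,0,0,0,0],[0,0,0,0,0,0],[0,1,0,0,0,0],[0,0,0,0,0,0]]])

```text
time: 15.65
position: [0.5784, -0.2369, 0.0573]
eef_rot: [0.002, -0.029, 1.0, -0.002]
force: [0.6, -1.3, 7.8]
grip_width: 0.038
finger_force: 62.0
```

Request:
move_arm(targets=[[[1,0,0,0,0,0],[0,0,0,0,0,0],[1,0,0,0,0,0],[0,0,0,0,0,0]]])

```text
time: 16.15
position: [0.5775, -0.2368, 0.0571]
eef_rot: [0.003, -0.029, 1.0, -0.002]
force: [3.8, -1.4, 5.8]
grip_width: 0.0377
finger_force: 61.8
```

Request:
move_arm(targets=[[[1,0,0,0,0,0],[0,0,0,0,0,0],[1,0,0,0,0,0],[0,0,0,0,0,0]]])

```text
time: 16.65
position: [0.5758, -0.2369, 0.0559]
eef_rot: [0.004, -0.029, 1.0, -0.002]
force: [6.8, -1.7, 0.3]
grip_width: 0.0376
finger_force: 61.3
```

Request:
move_arm(targets=[[[1,0,0,0,0,0],[0,0,0,0,0,0],[0,0,0,0,0,0]]])

```text
time: 17.02
position: [0.5757, -0.2369, 0.056]
eef_rot: [0.005, -0.029, 1.0, -0.002]
force: [9.4, -1.2, 0.4]
grip_width: 0.0376
finger_force: 61.2
```

It dropped into the mouth and x is now blocked by a wall. I'll relieve the side load, then press down gently.

Request:
move_arm(targets=[[[-3,-1,0,0,0,0],[0,0,0,0,0,0],[0,0,1.5,0,0,0],[0,0,0,0,0,0],[0,0,0,0,0,0]]])

```text
time: 17.65
position: [0.576, -0.2369, 0.0535]
eef_rot: [0.002, -0.029, 1.0, -0.001]
force: [5.3, -1.5, 0.5]
grip_width: 0.038
finger_force: 61.3
```

Request:
move_arm(targets=[[[0,0,1.5,0,0,0],[0,0,0,0,0,0],[0,0,1.5,0,0,0],[0,0,0,0,0,0]]])

```text
time: 18.15
position: [0.576, -0.237, 0.0519]
eef_rot: [0.002, -0.029, 1.0, -0.001]
force: [4.2, -1.4, 4.9]
grip_width: 0.0377
finger_force: 61.8
```

Request:
move_arm(targets=[[[-1.5,-0.5,1,0,0,0],[0,0,0,0,0,0],[0,0,0,0,0,0]]])

```text
time: 18.52
position: [0.5761, -0.237, 0.0519]
eef_rot: [0.0, -0.029, 1.0, -0.001]
force: [-2.1, -0.2, 10.9]
grip_width: 0.0381
finger_force: 62.5
```

Request:
move_arm(targets=[[[0,0,-1,0,0,0],[0,0,0,0,0,0],[0,0,0,0,0,0],[0,0,0,0,0,0]]], fingers=0.65)

```text
time: 19.02
position: [0.5755, -0.2363, 0.0495]
eef_rot: [-0.001, -0.029, 1.0, 0.0]
force: [-0.3, -0.8, -0.1]
grip_width: 0.0554
finger_force: 0.0
```

Request:
move_arm(targets=[[[0,0,-10,0,0,0],[0,0,-30,0,0,0],[0,0,-40,0,0,0],[0,0,-40,0,0,0],[0,0,0,0,0,0]]])

```text
time: 19.65
position: [0.5788, -0.238, 0.1766]
eef_rot: [0.005, -0.029, 1.0, -0.003]
force: [0.2, -0.4, -0.1]
grip_width: 0.0556
finger_force: 0.0
```

Request:
move_arm(targets=[[[50,50,-30,0,0,0],[50,50,0,0,0,0],[50,50,0,0,0,0],[0,50,0,0,0,0],[0,0,0,0,0,0]]])

```text
time: 20.27
position: [0.4356, -0.0627, 0.1944]
eef_rot: [-0.0, -0.031, 1.0, 0.0]
force: [-0.1, 0.4, -0.2]
grip_width: 0.0552
finger_force: 0.0
```

```bash
python3 - <<'E'
from h import *
plan([])
ims=[]
for c,b in (('scene',(140,150,220,230)),('top',(290,150,370,230))):
    im,d=snap(c);C=cloud(c,d)
    ims.append(cv2.resize(im[b[1]:b[3],b[0]:b[2]],(400,400),interpolation=cv2.INTER_CUBIC))
    def med(x,y,r): 
        m=(np.hypot(C[...,0]-x,C[...,1]-y)<r); return np.median(C[m][:,2]).round(4),m.sum()
    print(c,'blank top z',med(.5755,-.238,.012),'die z',med(.5755,-.197,.008),med(.5755,-.279,.008),med(.616,-.237,.008))
    for y0,y1 in((.345,.44),(.08,.187)):
        p=C[(C[...,0]>.45)&(C[...,0]<.56)&(C[...,1]>y0)&(C[...,1]<y1)&(C[...,2]>.06)&(C[...,2]<.15)]
        print(len(p),np.percentile(p[:,1],[2,98]).round(3),np.percentile(p[:,2],[2,98]).round(3))
cv2.imwrite('pics/c6.png',np.hstack(ims)[:,:,::-1])
E
```

```text
t 20.275 p [ 0.4356 -0.0627  0.1944] yaw 93.6 F [-0.1  0.4 -0.2] w 0.05522152747919391
scene blank top z (np.float64(0.0431), np.int64(25)) die z (np.float64(0.0348), np.int64(12)) (np.float64(0.0346), np.int64(11)) (np.float64(0.0351), np.int64(14))
373 [0.351 0.392] [0.061 0.116]
444 [0.135 0.181] [0.061 0.113]
top blank top z (np.float64(0.0431), np.int64(38)) die z (np.float64(0.0377), np.int64(1)) (np.float64(0.0354), np.int64(16)) (np.float64(0.0357), np.int64(16))
584 [0.348 0.391] [0.062 0.118]
453 [0.133 0.18 ] [0.062 0.115]
```

View pics/c6.png

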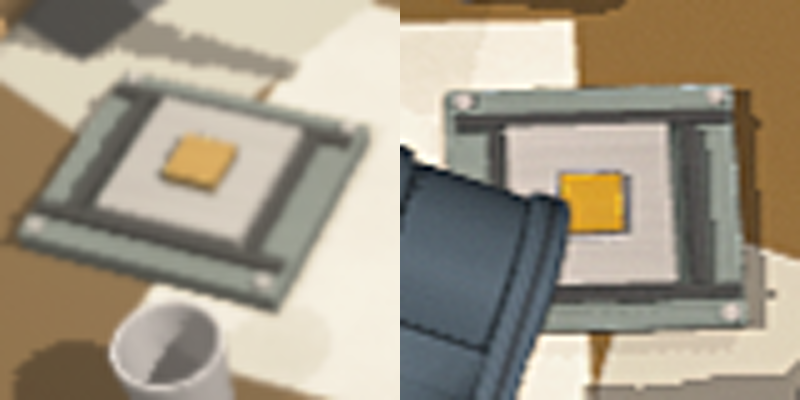

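The blank is seated in the middle of the die, at scene px (180,182) and top px (328.5,190.5). It stands about 8 mm proud (0.0431 against 0.035), and the flaps are still back at about 2.2 rad, so I'm handing in.

```bash
python3 -c "
from rig import ctrl
print(ctrl.close_job())"
```

```text
the job is handed in; nothing more can be done
None
```

The job is handed in at about 20 s of the 72 s: by the last camera check the square blank sits home in the die cavity, about 8 mm proud, and both flaps are folded back to about 2.2 rad; the round blank was never gripped, but I didn't re-check it or the other bench items at the end, and no verdict was returned.

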